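# Load the dead-load tester and hold its index pin out

### The job

Load the compression tester: take the taller of the two steel ring weights and lower it over the tester's upright spindle until it sits flat on the flange, setting it down rather than dropping it, and let go of it while the index pin still locks the rod. Then pull the black knob of the sprung index plunger straight out as far as it goes, so that the loaded rod sinks onto the rubber specimen, and keep holding it: the program finishes while the gripper still holds the knob fully out. Leave the other weight and the glassware and tweezers where they are.

Things in the scene. Friction and masses are not known exactly. Their poses are not given: they have to be found in the camera images.
- tester: Grey bench tester fixed on the worktop. Origin on the worktop under its vertical rod's axis; x from its front (knob side) to its back, z up. Base 190 x 120 x 24 mm, x -80 to +110. Head: grey block, x -45 to +100, 56 wide, z 105 to 150 mm, on a 30 mm column at x = +75, top at z 156; only the rod's flange and spindle stand higher. A rubber specimen lies on the anvil under the rod
- weight_seat (a point): centre of the upper face of the rod's flange, on which the ring weight sits; the flange is a steel disc of 38 mm diameter and 6 mm thickness at z = 186 mm over the worktop while the rod is up. Moves with the rod
- spindle_tip (a point): top of the upright spindle, 52 mm above the flange's upper face: 12 mm diameter, tapering over its top 10 mm to 5 mm. Moves with the rod
- load_rod (a joint): downward travel of the rod, m: 0 up, 0.018 with its platen on the specimen. Counterbalanced (stays up without a weight) and oil-damped (sinks in about a second under the tall weight). While the index pin sits in the rod's seat hole it sinks by only about 1.5 mm
- plunger_knob (a point): centre of the index plunger's black knob on the front of the head: 26 mm diameter, 20 mm long, its axis level along the tester's x at z 127.5 mm, 94.5 mm in front of the rod axis while the pin is in; it pulls straight out along the tester's -x. Behind it a 10 mm neck and a 16 mm sleeve that ends 75 mm in front of the rod axis. Free space all round it
- index_plunger (a joint): pull of the index plunger in m: 0 with the pin fully in its seat hole in the rod, pin clear of the rod beyond 0.008, 0.012 fully out at its stop. A spring draws it back in: about 4.5 N at 0, 10 N fully out; it does not latch
- tall_weight: the taller ring weight, bare steel: outer diameter 44 mm, height 36 mm, bore 15 mm, about 0.4 kg. Stands flat on the worktop to the right of the tester; origin at the centre of its underside, z along the bore
- flat_weight: the lower ring weight, bare steel: outer diameter 44 mm, height 20 mm, same bore; not needed. The two stand beside each other, either one nearer the tester. Origin at the centre of its underside
- petri_dish: bystander: glass dish 60 mm across, 16 mm high; origin at the centre of its underside
- tweezers: bystander: steel tweezers 126 x 11 x 10 mm lying on the worktop; origin at the centre of the underside
- beaker: bystander: glass beaker 50 mm across, 56 mm high; origin at the centre of its underside
- vial: bystander: capped glass vial 27 mm across, 73 mm high; origin at the centre of its underside
There are look-alikes about, which are no part of the job. What is shaped like the tall_weight but brown or purple is not meant.

How it is judged:
On the way, in this order (a step that is already met when the one before it is completed fails the run):
1. the tall weight sits flat on the flange round the spindle, let go, with the index pin still in (horizontal distance between tall_weight and weight_seat below 0.004 m and z of tall_weight in the frame of weight_seat between -0.003 and 0.002 m and contact force between the fingers and tall_weight below 0.1 N and value of joint index_plunger below 0.004 m), for 0.2 s.
2. the plunger is pulled fully out in the gripper and the loaded rod has sunk onto the specimen (value of joint index_plunger above 0.0105 m and value of joint load_rod above 0.0165 m and contact force between the fingers and index_plunger above 3 N), for 0.3 s.
At the end, for the whole second after the job is handed in: Fingers hold the knob at least 10.5 of 12 mm out; the rod is down at least 16.5 of 18 mm; the tall weight is still and flat on the flange (2 mm in height, 4 mm off centre, 0.08 rad); the robot touches neither weight nor rod (all of step 2 and horizontal distance between tall_weight and weight_seat below 0.004 m and z of tall_weight in the frame of weight_seat between -0.003 and 0.002 m and angle between tall_weight's own z axis and vertical below 0.08 rad and contact force between the arm and tall_weight below 0.1 N and contact force between the arm and load_rod below 0.1 N and linear speed of tall_weight below 0.01 m/s); the arm keeps its last pose, push and grip.
It fails at once if the tall weight is dropped (falls faster than 0.45 m/s out of the fingers) (linear speed of tall_weight above 0.45 m/s and contact force between the fingers and tall_weight below 0.05 N).
It fails at once if the other weight or a bystander is moved by more than 20 mm (distance of any of flat_weight, petri_dish, tweezers, beaker, vial from where it was at the start of the episode above 0.02 m).
It also fails if it takes over 45 s, if anything falls off the work surface, if the arm or the gripper's body presses on something with over 40 N, if the wrist force passes 120 N, or if a joint passes its speed limit or range.

### The arm

A 6-joint arm with a two-finger parallel gripper is mounted at the origin on a cart in front of the work surface, level with it; the furniture and walls round the work are solid. World frame = base frame: x ahead of the robot, y to its left, z up, the work surface at z = 0. Lengths are in m, angles in rad, forces in N, time in s.
With the tool pointing down it reaches from about 0.3 to 0.85 m from the base axis. Payload 5.4 kg.
Tool frame: the origin (TCP) lies at the very end of the fingers, on their centre line; the grasp point (between the pads) lies 19 mm behind it; z points along the fingers, y is the line along which they close (so a half turn about z gives the same grasp; the last joint's range is limited). The gripper opens to 85 mm and grips with 20 to 120 N. Pads are 22 mm wide; open, the fingers measure 114 mm over their backs; the gripper's body (76 mm by 85 mm) begins 54 mm behind the grasp point. The pads swing forward as they close: fully open they stand 13 mm farther back than shut.
Start: joints at [1.008, 0.158, 1.597, -0, 1.386, -0.21], TCP at [0.199, 0.54, 0.208] pointing down, gripper open.
Joint ranges: [-2.91, 2.91], [-0.94, 2.29], [0.18, 2.7], [-1.29, 4.43], [0.17, 2.64], [-3, 3]. Speed limits (rad/s): [2.57, 2.57, 3.14, 3.14, 3.14, 3.14].

### API

Orientations are given as a unit quaternion [x, y, z, w].
In Python, from cell import manip gives the robot as it stands. The module is installed in compiled form; this text tells all that it offers.
- The arm moves only by the tool step_arm, never from a script. Its argument "moves" is a list of rows, each a list of 3 entries, a list of its own where there are three numbers: the shift along the tool's x, y, z in units of 25 mm (1.0 is 25 mm), then the turn, a rotation vector about the tool's x, y, z in units of 6 degrees (1.0 is 6 degrees), then the opening, from 0 (shut) to 1 (fully open). A call has 1 to 8 rows; each row shifts and turns the commanded pose from where the row before left it, along the tool's axes as they then stand; what a row does not reach is not made up. A row lasts 1/12 s, in which the tool goes at most 41.7 mm and 7.16 degrees, less where a joint would pass 70% of its speed; a pose out of reach is approached as far as the arm can. A call is refused whole if a number of a shift passes 1 or a number of a turn 1, either way. A call with a gripper value outside its range is refused whole. The fingers move at their own pace and stop on an object; "newtons" is the grip in N (left out, the last holds). Time passes only in rows, so rows that do not move let the fingers close. It gives the time, the measured TCP pose, the force, the opening and the grip force at its end, in the units of the state.
- manip.state(): the state, without advancing time (a new reading comes with each control period).
- manip.camera(name): name is "scene" or "side" or "wrist"; returns the picture (420x560x3 uint8, blue, green, red); there is no depth.
- manip.calibration(name): a dict with "fov_y" (degrees; the focal length in pixels is half the picture's height over the tangent of half this angle, whatever the lens; pixels are square), "cx", "cy" (the principal point, pixels), "extrinsics" (4x4, takes a point from camera to world coordinates). Camera axes: x right, y down, z forward; pixel columns grow to the right and rows downward; lengths in m; the calibration is good to about 2 mm. A picture is of the moment at which its call begins: read the wrist's pose just before it. calibration takes no time and is no camera call; for the wrist camera it gives the pose at the moment of the call.
- manip.finish_job(): hands the job in; it is judged then, once.
The state is a dict: "clock": time; "q": joint angles; "joint_vel": joint speeds; "joint_efforts": joint torques, N m; "tcp_pos": TCP position; "tool_rot": TCP orientation; "ft_force": force on the tool from outside, world axes, zero at the start; "ft_torque": the same for the moment, N m; "gripper_width": finger opening in m; "grip_force": force on a finger pad.
Only numpy, scipy, OpenCV 4.12 (cv2) and the standard library are available. Lean on these libraries where they do the work, as an engineer would, in place of code of your own. Each camera call takes 0.05 s, during which the arm holds its last target. There are 200 camera calls.

## Working session

There is one attempt and no reset: what is moved stays moved. The work goes in short steps, Python scripts to look and compute and a tool call to move; the robot and the scene stay as the last step left them, time stands still between calls to the robot, and variables do not carry over. Pictures are saved under pics/ and viewed, at most 10 in all, crops included, and the job is handed in when it is done.

Besides the shell and the picture viewer there is one more tool, called after "Emit:" as name(argument=value, ...) on one line, values as JSON. step_arm: Moves the arm, as the interface text tells. Its arguments: {"type":"object","properties":{"moves":{"type":"array","items":{"type":"array"}},"newtons":{"type":"number"}},"required":["moves"]}

```bash
mkdir -p pics
cat > h.py <<'E'
import numpy as np, cv2, json
from cell import manip
from scipy.spatial.transform import Rotation as R
def K(c):
    f=210/np.tan(np.radians(c["fov_y"])/2); return f,c["cx"],c["cy"],np.array(c["extrinsics"])
def ray(c,u,v):
    f,cx,cy,E=K(c); d=E[:3,:3]@np.array([(u-cx)/f,(v-cy)/f,1]); return E[:3,3],d/np.linalg.norm(d)
def atz(c,u,v,z):
    o,d=ray(c,u,v); return o+d*(z-o[2])/d[2]
def proj(c,p):
    f,cx,cy,E=K(c); q=E[:3,:3].T@(np.array(p)-E[:3,3]); return np.array([cx+f*q[0]/q[2],cy+f*q[1]/q[2]])
def tri(rays):
    A=0;b=0
    for o,d in rays:
        M=np.eye(3)-np.outer(d,d);A=A+M;b=b+M@o
    p=np.linalg.solve(A,b); return p,[np.linalg.norm((np.eye(3)-np.outer(d,d))@(p-o)) for o,d in rays]
E
python3 - <<'E'
from h import *
ims=[]
for n in ["scene","side","wrist"]:
    c=manip.calibration(n); im=manip.camera(n); cv2.imwrite(f"pics/{n}0.png",im); print(n,c["fov_y"],c["cx"],c["cy"],np.round(c["extrinsics"],3).tolist()); 
    json.dump({k:(np.array(v).tolist()) for k,v in c.items()},open(f"pics/{n}0.json","w"))
print(manip.state())
E
```

```text
scene 55.11209729710986 276.4733569561425 211.883976487843 [[0.778, -0.357, 0.518, 0.054], [-0.629, -0.44, 0.641, -0.627], [-0.0, -0.824, -0.567, 0.66], [0.0, 0.0, 0.0, 1.0]]
side 53.951303481106734 281.57646506261233 207.06537065337804 [[0.868, -0.182, 0.461, 0.091], [-0.495, -0.273, 0.825, -0.826], [-0.024, -0.945, -0.327, 0.468], [0.0, 0.0, 0.0, 1.0]]
wrist 58.582598891094264 279.8404011201337 206.1780290867955 [[0.346, 0.9, 0.267, 0.131], [0.938, -0.331, -0.1, 0.564], [-0.001, 0.285, -0.958, 0.373], [0.0, 0.0, 0.0, 1.0]]
{'clock': 0.15, 'q': array([ 1.00786807e+00,  1.58905089e-01,  1.59799233e+00,  8.01501188e-06,
        1.38622455e+00, -2.10095769e-01]), 'joint_vel': array([-0.00011189, -0.002239  , -0.0039978 ,  0.00311129,  0.00188838,
        0.00077577]), 'joint_efforts': array([ 2.25520616e-04, -3.96377850e+01, -3.31784642e+01, -2.23731768e-04,
        5.45788062e-03, -5.47536604e-05]), 'tcp_pos': array([0.19842309, 0.53911774, 0.20681795]), 'tool_rot': array([ 1.75503253e-01,  9.84478554e-01, -7.06764719e-04, -2.91894098e-04]), 'ft_force': array([-0.03123276,  0.3718332 ,  0.73560541]), 'ft_torque': array([ 0.02900431, -0.05170913, -0.01922446]), 'grip_force': 0.0, 'gripper_width': 0.08490936954389502}
```

View pics/scene0.png

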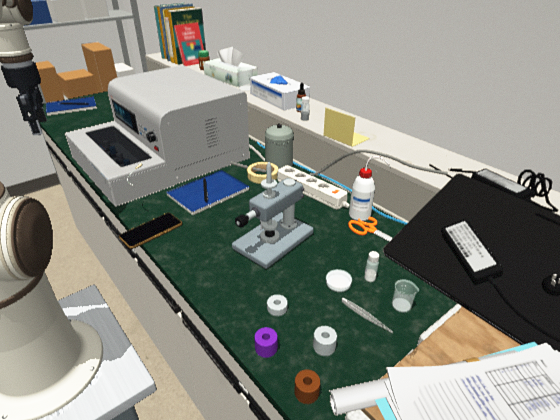

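View pics/side0.png

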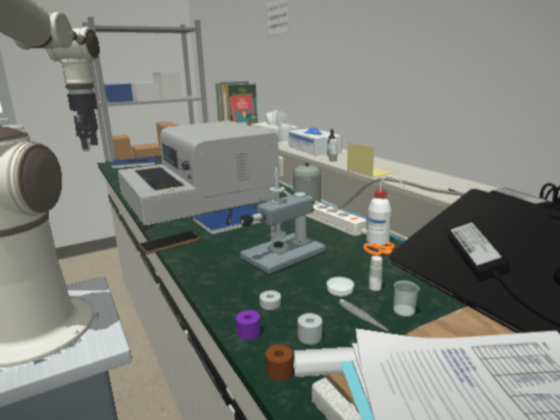

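Candidates in scene: the low steel ring (277,304), the taller steel ring (325,340), a purple one (266,342) and a brown one (307,386). In side they are at (270,299), (310,328), (248,324) and (280,362). By the description, the tall weight is the bare steel one at scene (325,340). I'll check that in a crop, with the tester alongside.

Run:
```python
from h import *
a=cv2.imread("pics/scene0.png");b=cv2.imread("pics/side0.png")
def cr(i,x,y): return cv2.resize(i[y:y+75,x:x+100],(400,300),interpolation=cv2.INTER_CUBIC)
cv2.imwrite("pics/crop1.png",np.vstack([np.hstack([cr(a,260,290),cr(b,255,280)]),np.hstack([cr(a,225,160),cr(b,230,165)])]))
```

```text
(no output)
```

View pics/crop1.png

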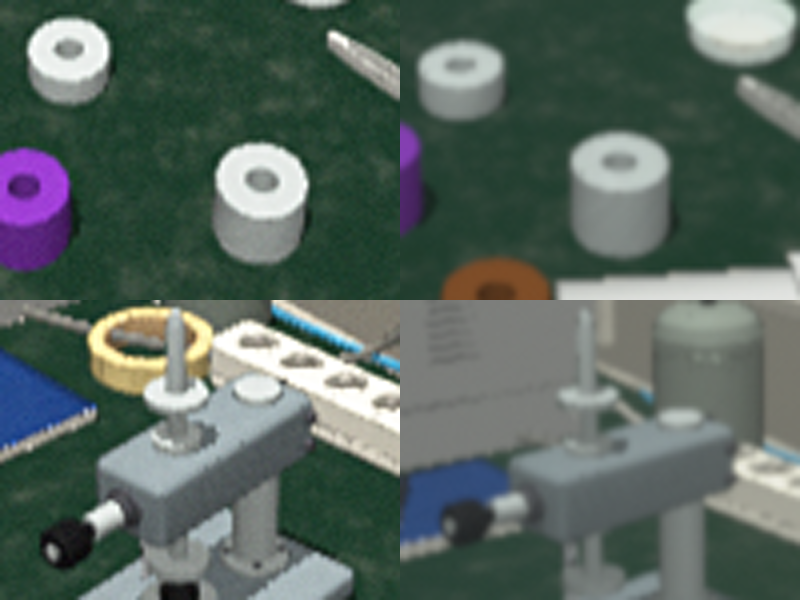

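The crop confirms the choice: the tall steel ring's top face is at scene (325,334) and side (310,320). The flat ring, spindle tip, flange, knob and column cap are all readable too.

Run:
```python
from h import *
S=json.load(open("pics/scene0.json"));D=json.load(open("pics/side0.json"))
P=dict(tall=((261,178),(620,160)),flat=((69,50),(461,65)),tip=((176,10),(586,10)),flange=((176,92),(589,95)),knob=((68,242),(468,222)),cap=((258,88),(682,116)))
for n,(a,b) in P.items():
    lo=n in("tall","flat")
    u=(a[0]/4+(260 if lo else 225)-.375,a[1]/4+(290 if lo else 160)-.375)
    v=((b[0]-400)/4+(255 if lo else 230)-.375,b[1]/4+(280 if lo else 165)-.375)
    p,e=tri([ray(S,*u),ray(D,*v)]); print(n,p.round(4),np.round(e,4))
for n,u,v in [("dish",338,281),("vial",372,260),("beaker",404,291),("tw1",342,300),("tw2",391,332),("brown",307,380),("purple",266,336)]: print(n,atz(S,u,v,.03).round(3))
```

```text
tall [ 0.4375 -0.2985  0.0368] [0.0003 0.0003]
flat [ 0.4267 -0.1674  0.0213] [0.0003 0.0003]
tip [0.5492 0.0139 0.2383] [0.0007 0.0007]
flange [0.5489 0.0137 0.1855] [0.0001 0.0001]
knob [ 0.4581 -0.0017  0.1276] [0.0004 0.0004]
cap [0.6216 0.0246 0.1567] [0. 0.]
dish [ 0.566 -0.21   0.03 ]
vial [ 0.679 -0.212  0.03 ]
beaker [ 0.654 -0.321  0.03 ]
tw1 [ 0.532 -0.255  0.03 ]
tw2 [ 0.545 -0.371  0.03 ]
brown [ 0.35  -0.345  0.03 ]
purple [ 0.352 -0.227  0.03 ]
```

Emit:
step_arm(moves=[[[0, 0, -0.8], [0, 0, -0.98], 1], [[0, 0, -0.8], [0, 0, -0.98], 1], [[0, 0, -0.8], [0, 0, -0.98], 1], [[0, 0, -0.8], [0, 0, -0.98], 1], [[0, 0, -0.8], [0, 0, -0.98], 1], [[0, 0, 0], [0, 0, 0], 1]])

```text
clock: 0.65
tcp_pos: [0.1996, 0.5411, 0.3123]
tool_rot: [-0.082, 0.997, 0.003, 0.002]
ft_force: [0.2, -0.5, 1.3]
gripper_width: 0.0856
grip_force: 0.0
```

```bash
cat >> h.py <<'E'
def down(yaw): # tool x heading yaw, tool z down
    x=np.array([np.cos(yaw),np.sin(yaw),0]);z=np.array([0,0,-1.]);return R.from_matrix(np.c_[x,np.cross(z,x),z])
YAW=np.pi+.1595
def delta(p,yaw=YAW):
    s=manip.state();r=R.from_quat(s["tool_rot"]);T=down(yaw)
    print("t",s["clock"],"tcp",s["tcp_pos"].round(4),"q",s["q"].round(2),"w",round(s["gripper_width"],4),"gf",s["grip_force"],"f",s["ft_force"].round(1))
    print("shift in target-tool axes",(T.inv().apply(np.array(p)-s["tcp_pos"])/.025).round(3),"rot",(np.degrees((r.inv()*T).as_rotvec())/6).round(3))
E
python3 - <<'E'
from h import *
S=json.load(open("pics/scene0.json"))
for u,v,z in [(100,201,0),(247,148,0),(80,142,0)]: print(atz(S,u,v,z).round(3))
delta([.4375,-.2985,.2])
E
```

```text
[0.281 0.498 0.   ]
[0.838 0.518 0.   ]
[0.366 0.969 0.   ]
t 0.65 tcp [0.1996 0.5411 0.3123] q [ 1.01  0.11  1.45 -0.    1.58 -0.73] w 0.0856 gf 0.0 f [ 0.2 -0.5  1.3]
shift in target-tool axes [ -4.06  -34.67    4.492] rot [0.054 0.048 0.04 ]
```

Emit:
step_arm(moves=[[[-0.12, -1, 0], [0, 0, 0], 1], [[-0.12, -1, 0], [0, 0, 0], 1], [[-0.12, -1, 0], [0, 0, 0], 1], [[-0.12, -1, 0], [0, 0, 0], 1], [[-0.12, -1, 0], [0, 0, 0], 1], [[-0.12, -1, 0], [0, 0, 0], 1], [[-0.12, -1, 0], [0, 0, 0], 1], [[-0.12, -1, 0], [0, 0, 0], 1]])

```text
clock: 1.32
tcp_pos: [0.2541, 0.3446, 0.3064]
tool_rot: [-0.079, 0.997, -0.0, -0.001]
ft_force: [0.2, -0.7, 0.2]
gripper_width: 0.0852
grip_force: 0.0
```

Emit:
step_arm(moves=[[[-0.12, -1, 0], [0, 0, 0], 1], [[-0.12, -1, 0], [0, 0, 0], 1], [[-0.12, -1, 0], [0, 0, 0], 1], [[-0.12, -1, 0], [0, 0, 0], 1], [[-0.12, -1, 0], [0, 0, 0], 1], [[-0.12, -1, 0], [0, 0, 0], 1], [[-0.12, -1, 0], [0, 0, 0], 1], [[-0.12, -1, 0], [0, 0, 0], 1]])

```text
clock: 1.98
tcp_pos: [0.3097, 0.1512, 0.3066]
tool_rot: [-0.079, 0.997, -0.0, -0.0]
ft_force: [0.4, 1.1, -0.7]
gripper_width: 0.0849
grip_force: 0.0
```

Emit:
step_arm(moves=[[[-0.12, -1, 0], [0, 0, 0], 1], [[-0.12, -1, 0], [0, 0, 0], 1], [[-0.12, -1, 0], [0, 0, 0], 1], [[-0.12, -1, 0], [0, 0, 0], 1], [[-0.12, -1, 0], [0, 0, 0], 1], [[-0.12, -1, 0], [0, 0, 0], 1], [[-0.12, -1, 0], [0, 0, 0], 1], [[-0.12, -1, 0], [0, 0, 0], 1]])

```text
clock: 2.65
tcp_pos: [0.3653, -0.0424, 0.3066]
tool_rot: [-0.079, 0.997, 0.0, -0.0]
ft_force: [0.9, -0.6, 0.8]
gripper_width: 0.0856
grip_force: 0.0
```

Emit:
step_arm(moves=[[[-0.12, -1, 0], [0, 0, 0], 1], [[-0.12, -1, 0], [0, 0, 0], 1], [[-0.12, -1, 0], [0, 0, 0], 1], [[-0.12, -1, 0], [0, 0, 0], 1], [[-0.12, -1, 0.5], [0, 0, 0], 1], [[-0.12, -1, 0.5], [0, 0, 0], 1], [[-0.12, -1, 1], [0, 0, 0], 1], [[0, 0, 0], [0, 0, 0], 1]])

```text
clock: 3.32
tcp_pos: [0.4123, -0.2122, 0.2514]
tool_rot: [-0.078, 0.997, 0.003, -0.003]
ft_force: [-0.9, -0.1, -0.2]
gripper_width: 0.0854
grip_force: 0.0
```

Run:
```python
from h import *
delta([.4375,-.2985,.2])
```

```text
t 3.3167 tcp [ 0.4123 -0.2122  0.2514] q [-0.74 -0.16  1.83 -0.    1.48 -2.46] w 0.0854 gf 0.0 f [-0.9 -0.1 -0.2]
shift in target-tool axes [-0.445 -3.57   2.057] rot [ 0.058 -0.06  -0.04 ]
```

Emit:
step_arm(moves=[[[-0.11, -0.9, 0.5], [0, 0, 0], 1], [[-0.11, -0.9, 0.5], [0, 0, 0], 1], [[-0.11, -0.9, 0.5], [0, 0, 0], 1], [[-0.11, -0.87, 0.5], [0, 0, 0], 1], [[0, 0, 0], [0, 0, 0], 1], [[0, 0, 0], [0, 0, 0], 1]])

```text
clock: 3.82
tcp_pos: [0.4386, -0.2964, 0.2061]
tool_rot: [-0.079, 0.997, 0.002, -0.001]
ft_force: [-0.9, -1.0, -0.0]
gripper_width: 0.0852
grip_force: 0.0
```

Run:
```python
from h import *
c=manip.calibration("wrist"); im=manip.camera("wrist"); cv2.imwrite("pics/w1.png",im)
json.dump({k:(np.array(v).tolist()) for k,v in c.items()},open("pics/w1.json","w"))
delta([.4375,-.2985,.12]); print("pred",proj(c,[.4375,-.2985,.036]))
```

```text
t 3.8667 tcp [ 0.439  -0.2962  0.2072] q [-0.82  0.04  1.72  0.    1.38 -2.55] w 0.0858 gf 0.0 f [ 0.  -0.1  0.3]
shift in target-tool axes [ 0.075 -0.082  3.487] rot [ 0.015 -0.006 -0.002]
pred [278.1042551  175.55665475]
```

View pics/w1.png

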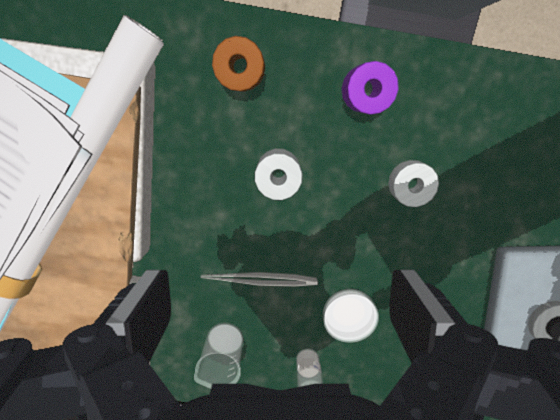

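The wrist view shows the tall steel ring at (278,176), as predicted. Going down.

Emit:
step_arm(moves=[[[0.06, -0.08, 1], [0, 0, 0], 1], [[0, 0, 1], [0, 0, 0], 1], [[0, 0, 1], [0, 0, 0], 1], [[0, 0, 1], [0, 0, 0], 1], [[0, 0, 1], [0, 0, 0], 1], [[0, 0, 1], [0, 0, 0], 1], [[0, 0, 0.9], [0, 0, 0], 1], [[0, 0, 0.6], [0, 0, 0], 1]])

```text
clock: 4.53
tcp_pos: [0.4377, -0.2974, 0.0189]
tool_rot: [-0.08, 0.997, 0.001, -0.0]
ft_force: [-0.6, 0.3, -0.6]
gripper_width: 0.0854
grip_force: 0.0
```

Emit:
step_arm(moves=[[[0, 0, 0.3], [0, 0, 0], 1], [[0, 0, 0], [0, 0, 0], 1], [[0, 0, 0], [0, 0, 0], 1]])

```text
clock: 4.78
tcp_pos: [0.4387, -0.2991, 0.0137]
tool_rot: [-0.08, 0.997, -0.0, 0.0]
ft_force: [-0.0, -0.6, 0.4]
gripper_width: 0.0856
grip_force: 0.0
```

Run:
```python
from h import *
delta([.4375,-.2985,.006])
```

```text
t 4.7833 tcp [ 0.4387 -0.2991  0.0137] q [-0.83  0.29  1.86  0.    0.99 -2.56] w 0.0856 gf 0.0 f [-0.  -0.6  0.4]
shift in target-tool axes [0.045 0.033 0.307] rot [-0.009  0.007  0.011]
```

Emit:
step_arm(moves=[[[0.03, 0.03, 0.2], [0, 0, 0], 1], [[0, 0, 0], [0, 0, 0], 0.4], [[0, 0, 0], [0, 0, 0], 0.3], [[0, 0, 0], [0, 0, 0], 0.3], [[0, 0, 0], [0, 0, 0], 0.3], [[0, 0, 0], [0, 0, 0], 0.3], [[0, 0, 0], [0, 0, 0], 0.3], [[0, 0, 0], [0, 0, 0], 0.3]], newtons=50)

```text
clock: 5.45
tcp_pos: [0.4375, -0.2986, 0.0089]
tool_rot: [-0.08, 0.997, 0.0, 0.0]
ft_force: [-2.0, 3.1, 9.2]
gripper_width: 0.0392
grip_force: 49.1
```

Emit:
step_arm(moves=[[[0, 0, 0], [0, 0, 0], 0.3], [[0, 0, -0.3], [0, 0, 0], 0.3], [[0, 0, -0.6], [0, 0, 0], 0.3], [[0, 0, -0.6], [0, 0, 0], 0.3], [[0, 0, 0], [0, 0, 0], 0.3], [[0, 0, 0], [0, 0, 0], 0.3]])

```text
clock: 5.95
tcp_pos: [0.4377, -0.299, 0.0456]
tool_rot: [-0.08, 0.997, -0.001, 0.001]
ft_force: [-0.2, 0.7, -3.4]
gripper_width: 0.039
grip_force: 50.7
```

Run:
```python
from h import *
c=manip.calibration("wrist"); a=manip.camera("wrist"); b=manip.camera("side");D=json.load(open("pics/side0.json"))
json.dump({k:(np.array(v).tolist()) for k,v in c.items()},open("pics/w2.json","w"))
delta([.4375,-.2985,.006]); p=manip.state()["tcp_pos"]
pu=proj(c,[*p[:2],.065]); ps=proj(D,[*p[:2],.065]); print(pu,ps)
cv2.imwrite("pics/w2.png",np.hstack([cv2.resize(a[180:380,180:380],(400,400),interpolation=2),cv2.resize(b[260:360,260:360],(400,400),interpolation=2)]))
```

```text
t 6.05 tcp [ 0.4366 -0.2979  0.044 ] q [-0.83  0.23  1.86 -0.    1.05 -2.56] w 0.0389 gf 50.648712515830994 f [ 0.7  0.2 -4.3]
shift in target-tool axes [-0.031 -0.031  1.52 ] rot [ 0.016 -0.011  0.008]
[284.981303   267.45585601] [309.14072671 305.82724782]
```

View pics/w2.png

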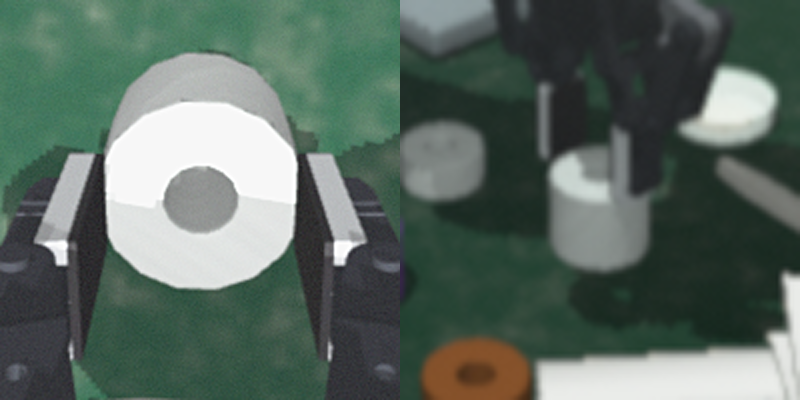

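The wrist shows the ring held upright and centred between the pads, with the bore at about full-frame (280.5,280). The side view shows the pads on its upper part. Next I'll get the ring's offset from the TCP.

Run:
```python
from h import *
c=json.load(open("pics/w2.json"));D=json.load(open("pics/side0.json"))
T=down(YAW);p=np.array([.4372,-.2985,.0448])
for z in (.070,.073,.076): q=atz(c,280.2,279.8,z); print(z,q.round(4),"in tool mm",(T.inv().apply(q-p)*1e3).round(1))
q,e=tri([ray(c,280.2,279.8),ray(D,(600-400)/4+260-.4,168/4+260-.4)]);print(q.round(4),e)
f,_,_,E=K(c)
w=atz(c,280.2,279.8,.073);print("diam",95/f*(E[:3,:3].T@(w-E[:3,3]))[2])
print("horizontal to seat",(T.inv().apply(np.array([.549,.0138,.186])-p)/.025).round(2))
```

```text
0.07 [ 0.4402 -0.2994  0.07  ] in tool mm [ -2.8  -1.3 -25.2]
0.073 [ 0.4386 -0.2996  0.073 ] in tool mm [ -1.2  -1.3 -28.2]
0.076 [ 0.437  -0.2999  0.076 ] in tool mm [  0.4  -1.3 -31.2]
[ 0.437  -0.2997  0.0747] [np.float64(0.0006072493253876353), np.float64(0.0006072493253877392)]
diam 0.03916179772786312
horizontal to seat [-6.4  11.62 -5.65]
```

Emit:
step_arm(moves=[[[0, 0, -0.5], [0, 0, 0], 0.3], [[0, 0, -0.9], [0, 0, 0], 0.3], [[0, 0, -1], [0, 0, 0], 0.3], [[0, 0, -1], [0, 0, 0], 0.3], [[0, 0.5, -1], [0, 0, 0], 0.3], [[-0.5, 0.9, -1], [0, 0, 0], 0.3], [[-0.5, 0.9, -1], [0, 0, 0], 0.3], [[-0.5, 0.9, -1], [0, 0, 0], 0.3]], newtons=60)

```text
clock: 6.72
tcp_pos: [0.4609, -0.2123, 0.2297]
tool_rot: [-0.08, 0.997, 0.001, -0.001]
ft_force: [0.3, -0.5, -3.3]
gripper_width: 0.0385
grip_force: 60.9
```

Emit:
step_arm(moves=[[[-0.5, 0.9, -1], [0, 0, 0], 0.3], [[-0.6, 0.9, -0.8], [0, 0, 0], 0.3], [[-0.6, 0.9, 0], [0, 0, 0], 0.3], [[-0.6, 0.9, 0], [0, 0, 0], 0.3], [[-0.6, 0.9, 0], [0, 0, 0], 0.3], [[-0.6, 0.9, 0], [0, 0, 0], 0.3], [[-0.5, 0.9, 0], [0, 0, 0], 0.3], [[-0.5, 0.9, 0], [0, 0, 0], 0.3]])

```text
clock: 7.38
tcp_pos: [0.5436, -0.0165, 0.2732]
tool_rot: [-0.08, 0.997, 0.001, -0.001]
ft_force: [0.4, 0.3, -4.2]
gripper_width: 0.0382
grip_force: 60.9
```

Emit:
step_arm(moves=[[[-0.5, 0.7, 0], [0, 0, 0], 0.3], [[-0.5, 0.5, 0], [0, 0, 0], 0.3], [[0, 0, 0], [0, 0, 0], 0.3], [[0, 0, 0], [0, 0, 0], 0.3]])

```text
clock: 7.72
tcp_pos: [0.5632, 0.0162, 0.2733]
tool_rot: [-0.081, 0.997, 0.0, -0.002]
ft_force: [0.4, -0.2, -4.7]
gripper_width: 0.0383
grip_force: 61.0
```

Run:
```python
from h import *
delta([.549,.0138,.275])
```

```text
t 7.7167 tcp [0.5632 0.0162 0.2733] q [-0.19  0.09  1.54 -0.    1.51 -1.92] w 0.0383 gf 60.98202109336853 f [ 0.4 -0.2 -4.7]
shift in target-tool axes [ 0.577 -0.006 -0.069] rot [ 0.007 -0.031  0.023]
```

Emit:
step_arm(moves=[[[0.5, 0, 0], [0, 0, 0], 0.3], [[0.08, 0, 0], [0, 0, 0], 0.3], [[0, 0, 0], [0, 0, 0], 0.3], [[0, 0, 0], [0, 0, 0], 0.3]])

```text
clock: 8.05
tcp_pos: [0.5494, 0.0127, 0.2749]
tool_rot: [-0.08, 0.997, -0.0, -0.0]
ft_force: [0.1, 0.4, -4.1]
gripper_width: 0.0379
grip_force: 61.0
```

Run:
```python
from h import *
a=manip.camera("scene"); b=manip.camera("side")
delta([.549,.0138,.275])
S=json.load(open("pics/scene0.json"));D=json.load(open("pics/side0.json"))
print(proj(S,[.549,.0138,.275]),proj(D,[.549,.0138,.275]))
cr=lambda i,x,y: cv2.resize(i[y:y+75,x:x+50],(400,600),interpolation=cv2.INTER_CUBIC)
cv2.imwrite("pics/p1.png",np.hstack([cr(a,245,120),cr(b,252,125)]))
```

```text
t 8.15 tcp [0.5496 0.0129 0.275 ] q [-0.2   0.06  1.58  0.    1.51 -1.93] w 0.0386 gf 60.99881708621979 f [-0.  -0.4 -4. ]
shift in target-tool axes [0.018 0.039 0.001] rot [-0.     0.001  0.002]
[268.12180293 147.41140211] [275.87097638 151.69163006]
```

View pics/p1.png

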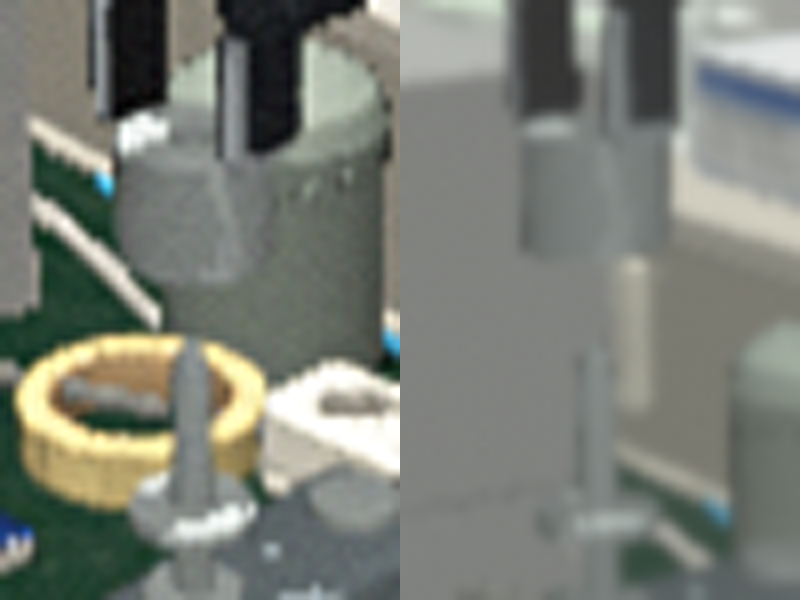

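In scene the ring (x 117–268) is centred over the tip (192). In side it is at 595 against 597. The two cameras look nearly the same way, though, so I'll check the depth direction with the wrist camera, shifted 50 mm.

Emit:
step_arm(moves=[[[-0.6, 0, 0], [0, 0, 0], 0.3], [[-0.8, 0, 0], [0, 0, 0], 0.3], [[-0.6, 0, 0], [0, 0, 0], 0.3], [[0, 0, 0], [0, 0, 0], 0.3], [[0, 0, 0], [0, 0, 0], 0.3]])

```text
clock: 8.57
tcp_pos: [0.599, 0.0212, 0.2746]
tool_rot: [-0.08, 0.997, 0.0, -0.001]
ft_force: [-1.0, 0.7, -3.9]
gripper_width: 0.0383
grip_force: 61.0
```

Run:
```python
from h import *
P=[]
c=manip.calibration("wrist"); a=manip.camera("wrist")
json.dump({k:(np.array(v).tolist()) for k,v in c.items()},open("pics/w3.json","w"))
for i in range(4): P.append(manip.state()["tcp_pos"]); manip.camera("scene")
print(np.mean(P,0)); cv2.imwrite("pics/w3full.png",a)
print(proj(c,[.549,.0138,.238]),proj(c,[.456,-.0015,.1275]))
cv2.imwrite("pics/w3.png",cv2.resize(a[100:340,180:380],(500,600),interpolation=cv2.INTER_CUBIC))
```

```text
[0.59846963 0.02118829 0.27498185]
[282.78357673 136.74874363] [281.50150488  -6.47671151]
```

View pics/w3.png

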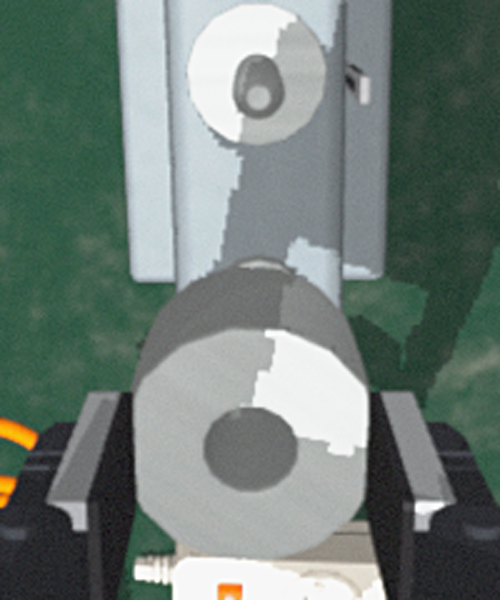

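Run:
```python
from h import *
c=json.load(open("pics/w3.json"));T=down(YAW);t=np.array([.5985,.0212,.275])
S=json.load(open("pics/scene0.json"));D=json.load(open("pics/side0.json"))
u=lambda x,y:(x/2.5+180-.3,y/2.5+100-.3)
tip=atz(c,*u(257,97),.238);fl=atz(c,*u(257,74),.186)
for h in (.0275,.029): print(h,"bore-TCP mm",(T.inv().apply(atz(c,*u(250,449),t[2]+h)-t)*1e3).round(1))
print("tip",tip.round(4),"flange",fl.round(4),"tip-TCP mm",(T.inv().apply(tip-t)*1e3).round(1))
# p1: axis check in fixed views
for z in (.186,.238,.267,.303): print(z,proj(S,[.549,.0138,z]).round(1),proj(D,[.549,.0138,z]).round(1))
print("weight bottom-rim nearest point px scene",(192.5/8+245-.44,280/8+120-.44),"side",(195/8+252-.44,255/8+125-.44))
for cc in(S,D):
  o=K(cc)[3][:3,3]; 
  for zb in(.265,.267,.269):
    w=np.array([.5495,.0132,zb]);d=(o-w)*[1,1,0];print(zb,proj(cc,w+.022*d/np.linalg.norm(d)).round(1))
```

```text
0.0275 bore-TCP mm [ -1.   -1.1 -27.5]
0.029 bore-TCP mm [ -0.2  -1.1 -29. ]
tip [0.5499 0.0138 0.238 ] flange [0.5495 0.0141 0.186 ] tip-TCP mm [49.1  0.4 37. ]
0.186 [268.6 182.4] [276.9 188.1]
0.238 [268.3 162.4] [276.3 167.1]
0.267 [268.2 150.7] [276.  155.1]
0.303 [268.  135.6] [275.5 139.8]
weight bottom-rim nearest point px scene (268.6225, 154.56) side (275.935, 156.435)
0.265 [268.6 156.1]
0.267 [268.6 155.2]
0.269 [268.6 154.4]
0.265 [276.4 157.9]
0.267 [276.3 157.1]
0.269 [276.3 156.2]
```

Emit:
step_arm(moves=[[[0.6, 0.04, 0], [0, 0, 0], 0.3], [[0.8, 0, 0], [0, 0, 0], 0.3], [[0.58, 0, 0], [0, 0, 0], 0.3], [[0, 0, 0], [0, 0, 0], 0.3], [[0, 0, 0], [0, 0, 0], 0.3]])

```text
clock: 9.23
tcp_pos: [0.5494, 0.0143, 0.2756]
tool_rot: [-0.08, 0.997, -0.0, 0.001]
ft_force: [-0.3, 0.2, -4.1]
gripper_width: 0.0382
grip_force: 61.0
```

Emit:
step_arm(moves=[[[0, 0, 0.4], [0, 0, 0], 0.3], [[0, 0, 0.5], [0, 0, 0], 0.3], [[0, 0, 0.4], [0, 0, 0], 0.3], [[0, 0, 0.3], [0, 0, 0], 0.3], [[0, 0, 0.2], [0, 0, 0], 0.3], [[0, 0, 0], [0, 0, 0], 0.3], [[0, 0, 0], [0, 0, 0], 0.3]])

```text
clock: 9.82
tcp_pos: [0.5497, 0.0144, 0.2297]
tool_rot: [-0.08, 0.997, 0.0, -0.0]
ft_force: [0.8, -0.5, -2.7]
gripper_width: 0.0385
grip_force: 61.0
```

Emit:
step_arm(moves=[[[0, 0, 0.3], [0, 0, 0], 0.3], [[0, 0, 0.3], [0, 0, 0], 0.3], [[0, 0, 0.3], [0, 0, 0], 0.3], [[0, 0, 0.2], [0, 0, 0], 0.3], [[0, 0, 0], [0, 0, 0], 0.3], [[0, 0, 0], [0, 0, 0], 0.3]])

```text
clock: 10.32
tcp_pos: [0.5495, 0.0144, 0.202]
tool_rot: [-0.08, 0.997, 0.0, -0.0]
ft_force: [-1.0, 0.5, -3.7]
gripper_width: 0.0379
grip_force: 61.0
```

Emit:
step_arm(moves=[[[0, 0, 0.08], [0, 0, 0], 0.3], [[0, 0, 0], [0, 0, 0], 0.3], [[0, 0, 0], [0, 0, 0], 0.3]])

```text
clock: 10.57
tcp_pos: [0.55, 0.0143, 0.2009]
tool_rot: [-0.08, 0.997, -0.0, 0.0]
ft_force: [0.3, 0.4, -4.3]
gripper_width: 0.0386
grip_force: 61.0
```

Emit:
step_arm(moves=[[[0, 0, 0.1], [0, 0, 0], 0.3], [[0, 0, 0.06], [0, 0, 0], 0.3], [[0, 0, 0], [0, 0, 0], 0.3], [[0, 0, 0], [0, 0, 0], 0.3]])

```text
clock: 10.9
tcp_pos: [0.5497, 0.0144, 0.1964]
tool_rot: [-0.08, 0.997, 0.0, -0.0]
ft_force: [0.1, -0.8, -3.0]
gripper_width: 0.0381
grip_force: 61.0
```

Emit:
step_arm(moves=[[[0, 0, 0.06], [0, 0, 0], 0.3], [[0, 0, 0], [0, 0, 0], 0.3], [[0, 0, 0], [0, 0, 0], 0.3]])

```text
clock: 11.15
tcp_pos: [0.5498, 0.0144, 0.1951]
tool_rot: [-0.08, 0.997, -0.0, 0.0]
ft_force: [0.8, -0.9, -3.7]
gripper_width: 0.0381
grip_force: 61.1
```

Emit:
step_arm(moves=[[[0, 0, 0.06], [0, 0, 0], 0.3], [[0, 0, 0], [0, 0, 0], 0.3], [[0, 0, 0], [0, 0, 0], 0.3]])

```text
clock: 11.4
tcp_pos: [0.5499, 0.0144, 0.1937]
tool_rot: [-0.08, 0.997, -0.0, 0.0]
ft_force: [0.1, -1.0, -2.2]
gripper_width: 0.0385
grip_force: 61.4
```

Emit:
step_arm(moves=[[[0, 0, 0.04], [0, 0, 0], 0.3], [[0, 0, 0], [0, 0, 0], 0.3], [[0, 0, 0], [0, 0, 0], 0.3]])

```text
clock: 11.65
tcp_pos: [0.55, 0.0143, 0.1935]
tool_rot: [-0.08, 0.997, -0.0, 0.0]
ft_force: [-2.4, 0.5, 4.3]
gripper_width: 0.0382
grip_force: 62.9
```

Emit:
step_arm(moves=[[[0, 0, 0.03], [0, 0, 0], 0.3], [[0, 0, 0], [0, 0, 0], 0.3], [[0, 0, 0], [0, 0, 0], 0.3]])

```text
clock: 11.9
tcp_pos: [0.5501, 0.0143, 0.1933]
tool_rot: [-0.08, 0.997, -0.0, 0.001]
ft_force: [-4.4, 0.2, 7.3]
gripper_width: 0.038
grip_force: 63.9
```

Emit:
step_arm(moves=[[[0, 0, -0.04], [0, 0, 0], 0.3], [[0, 0, 0], [0, 0, 0], 0.5], [[0, 0, 0], [0, 0, 0], 0.6], [[0, 0, 0], [0, 0, 0], 0.8], [[0, 0, 0], [0, 0, 0], 1], [[0, 0, 0], [0, 0, 0], 1]], newtons=20)

```text
clock: 12.4
tcp_pos: [0.5498, 0.0144, 0.1925]
tool_rot: [-0.08, 0.997, 0.0, -0.0]
ft_force: [-0.8, 0.9, -0.2]
gripper_width: 0.0845
grip_force: 0.0
```

Run:
```python
from h import *
a=manip.camera("scene"); b=manip.camera("side");c=manip.camera("wrist")
delta([.549,.0138,.275])
cr=lambda i,x,y,w=50: cv2.resize(i[y:y+75*w//50,x:x+w],(260,390),interpolation=cv2.INTER_CUBIC)
cv2.imwrite("pics/p2.png",np.hstack([cr(a,245,140),cr(b,252,145),cr(c,210,180,140)]))
```

```text
t 12.55 tcp [0.5498 0.0144 0.1927] q [-0.19  0.11  1.69  0.    1.35 -1.92] w 0.0859 gf 0.0 f [ 0.1 -0.1  0.3]
shift in target-tool axes [ 0.035 -0.019 -3.292] rot [ 0.001 -0.001  0.008]
```

View pics/p2.png

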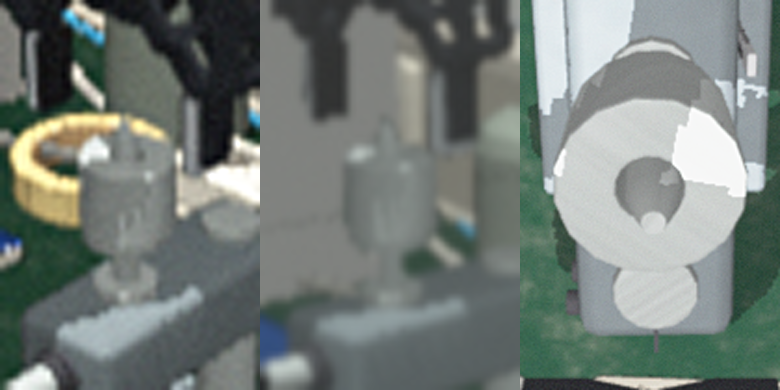

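The ring sits on the flange with the spindle standing about 16 mm out of it, and it is free of the fingers. Next I retreat upwards and move to the knob.

Emit:
step_arm(moves=[[[0, 0, -0.4], [0, 0, 0], 1], [[0, 0, -0.8], [0, 0, 0], 1], [[0, 0, -1], [0, 0, 0], 1], [[0, 0, -0.8], [0, 0, 0], 1], [[0, 0, 0], [0, 0, 0], 1], [[0.5, 0, 0], [0, 0, 0], 1], [[0.8, 0, 0], [0, 0, 0], 1], [[0.8, 0, 0], [0, 0, 0], 1]])

```text
clock: 13.22
tcp_pos: [0.4973, 0.006, 0.2677]
tool_rot: [-0.08, 0.997, 0.0, -0.0]
ft_force: [-0.1, 0.2, 0.2]
gripper_width: 0.0856
grip_force: 0.0
```

Emit:
step_arm(moves=[[[0.8, 0, 0], [0, 0, 0], 1], [[0.86, -0.02, 0], [0, 0, 0], 1], [[0, 0, 0], [0, 0, 0], 1], [[0, 0, 0.6], [0, 0, 0], 1], [[0, 0, 0.6], [0, 0, 0], 1], [[0, 0, 0], [0, 0, 0], 1], [[0, 0, 0], [0, 0, 0], 1]])

```text
clock: 13.8
tcp_pos: [0.4568, -0.001, 0.2373]
tool_rot: [-0.08, 0.997, 0.0, -0.001]
ft_force: [0.1, 0.3, 0.4]
gripper_width: 0.0854
grip_force: 0.0
```

Run:
```python
from h import *
c=manip.calibration("wrist"); a=manip.camera("wrist")
delta([.4566,-.0011,.103])
k=proj(c,[.4566,-.0011,.1275]);r=proj(c,[.5495,.0139,.186]);print(k,r)
cv2.imwrite("pics/w4.png",a)
```

```text
t 13.85 tcp [ 0.4574 -0.0011  0.2382] q [-0.27 -0.18  1.87  0.    1.45 -2.  ] w 0.0855 gf 0.0 f [ 0.  -0.   0.7]
shift in target-tool axes [3.100e-02 5.000e-03 5.409e+00] rot [0.    0.001 0.008]
[280.67901538 193.33193534] [280.86504566 347.94398876]
```

View pics/w4.png

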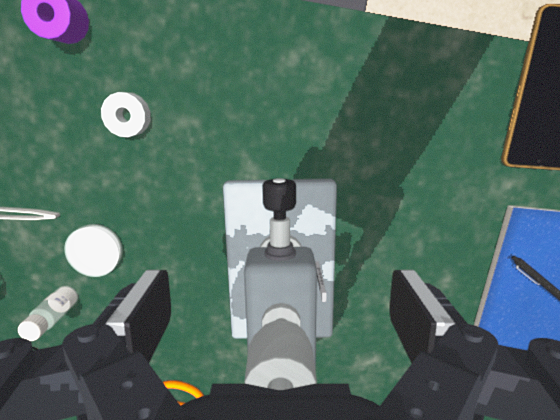

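The knob is at (280,194), against a prediction of (281,193). Descending to it.

Emit:
step_arm(moves=[[[0.03, 0, 0.8], [0, 0, 0], 1], [[0, 0, 1], [0, 0, 0], 1], [[0, 0, 1], [0, 0, 0], 1], [[0, 0, 1], [0, 0, 0], 1], [[0, 0, 1], [0, 0, 0], 1], [[0, 0, 0.6], [0, 0, 0], 1], [[0, 0, 0], [0, 0, 0], 1], [[0, 0, 0], [0, 0, 0], 1]])

```text
clock: 14.52
tcp_pos: [0.4568, -0.0013, 0.1034]
tool_rot: [-0.08, 0.997, 0.0, -0.0]
ft_force: [0.6, 0.9, 0.3]
gripper_width: 0.0855
grip_force: 0.0
```

Emit:
step_arm(moves=[[[0, 0, 0], [0, 0, 0], 0.5], [[0, 0, 0], [0, 0, 0], 0.3], [[0, 0, 0], [0, 0, 0], 0.15], [[0, 0, 0], [0, 0, 0], 0.1], [[0, 0, 0], [0, 0, 0], 0.1], [[0, 0, 0], [0, 0, 0], 0.1], [[0, 0, 0], [0, 0, 0], 0.1], [[0, 0, 0], [0, 0, 0], 0.1]], newtons=80)

```text
clock: 15.18
tcp_pos: [0.4568, -0.0015, 0.104]
tool_rot: [-0.08, 0.997, -0.0, 0.0]
ft_force: [-1.2, 0.6, 5.4]
gripper_width: 0.0214
grip_force: 78.2
```

Emit:
step_arm(moves=[[[0.08, 0, 0], [0, 0, 0], 0.1], [[0.08, 0, 0], [0, 0, 0], 0.1], [[0.08, 0, 0], [0, 0, 0], 0.1], [[0.08, 0, 0], [0, 0, 0], 0.1], [[0, 0, 0], [0, 0, 0], 0.1], [[0, 0, 0], [0, 0, 0], 0.1]])

```text
clock: 15.68
tcp_pos: [0.4509, -0.0026, 0.104]
tool_rot: [-0.08, 0.997, -0.0, 0.003]
ft_force: [7.5, 1.4, -1.3]
gripper_width: 0.0217
grip_force: 77.8
```

Emit:
step_arm(moves=[[[0.06, 0, 0], [0, 0, 0], 0.1], [[0.06, 0, 0], [0, 0, 0], 0.1], [[0.04, 0, 0], [0, 0, 0], 0.1], [[0, 0, 0], [0, 0, 0], 0.1], [[0, 0, 0], [0, 0, 0], 0.1], [[0, 0, 0], [0, 0, 0], 0.1]])

```text
clock: 16.18
tcp_pos: [0.4473, -0.0032, 0.104]
tool_rot: [-0.08, 0.997, -0.0, 0.004]
ft_force: [8.4, 1.8, -1.4]
gripper_width: 0.0217
grip_force: 77.7
```

Emit:
step_arm(moves=[[[0.06, 0, 0], [0, 0, 0], 0.1], [[0.05, 0, 0], [0, 0, 0], 0.1], [[0, 0, 0], [0, 0, 0], 0.1], [[0, 0, 0], [0, 0, 0], 0.1], [[0, 0, 0], [0, 0, 0], 0.1], [[0, 0, 0], [0, 0, 0], 0.1]])

```text
clock: 16.68
tcp_pos: [0.445, -0.0036, 0.104]
tool_rot: [-0.08, 0.997, -0.0, 0.004]
ft_force: [9.9, 1.9, -4.0]
gripper_width: 0.0218
grip_force: 77.5
```

Emit:
step_arm(moves=[[[0.06, 0, 0], [0, 0, 0], 0.1], [[0, 0, 0], [0, 0, 0], 0.1], [[0, 0, 0], [0, 0, 0], 0.1], [[0, 0, 0], [0, 0, 0], 0.1], [[0, 0, 0], [0, 0, 0], 0.1]])

```text
clock: 17.1
tcp_pos: [0.4449, -0.0037, 0.1041]
tool_rot: [-0.08, 0.997, -0.0, 0.006]
ft_force: [15.6, 3.2, -8.9]
gripper_width: 0.0212
grip_force: 76.9
```

The plunger is at its stop: 12 mm of travel and the force has risen past the spring's 10 N. I'll check that the rod has sunk.

Emit:
step_arm(moves=[[[0, 0, 0], [0, 0, 0], 0.1], [[0, 0, 0], [0, 0, 0], 0.1], [[0, 0, 0], [0, 0, 0], 0.1], [[0, 0, 0], [0, 0, 0], 0.1], [[0, 0, 0], [0, 0, 0], 0.1], [[0, 0, 0], [0, 0, 0], 0.1], [[0, 0, 0], [0, 0, 0], 0.1], [[0, 0, 0], [0, 0, 0], 0.1]])

```text
clock: 17.77
tcp_pos: [0.4449, -0.0037, 0.1041]
tool_rot: [-0.08, 0.997, -0.0, 0.006]
ft_force: [16.8, 4.0, -9.2]
gripper_width: 0.0215
grip_force: 76.9
```

Run:
```python
from h import *
a=manip.camera("scene"); b=manip.camera("side");delta([.4449,-.0037,.104])
S=json.load(open("pics/scene0.json"));D=json.load(open("pics/side0.json"))
for z in(.22,.238): print(z,8*(proj(S,[.5495,.0139,z])-[245,140]),8*(proj(D,[.5495,.0139,z])-[252,145]))
cr=lambda i,x,y: cv2.resize(i[y:y+75,x:x+50],(400,600),interpolation=cv2.INTER_CUBIC)
cv2.imwrite("pics/p3.png",np.hstack([cr(a,245,140),cr(b,252,145)]))
```

```text
t 17.8667 tcp [ 0.4449 -0.0037  0.1041] q [-0.28 -0.09  2.06  0.    1.15 -2.02] w 0.0215 gf 76.88344722351758 f [15.   2.3 -8.8]
shift in target-tool axes [ 0.001 -0.001  0.003] rot [-0.014  0.113 -0.001]
0.22 [188.47932558 235.4127239 ] [197.59458788 235.38869739]
0.238 [187.74538148 178.90770548] [195.88148459 176.5230859 ]
```

View pics/p3.png

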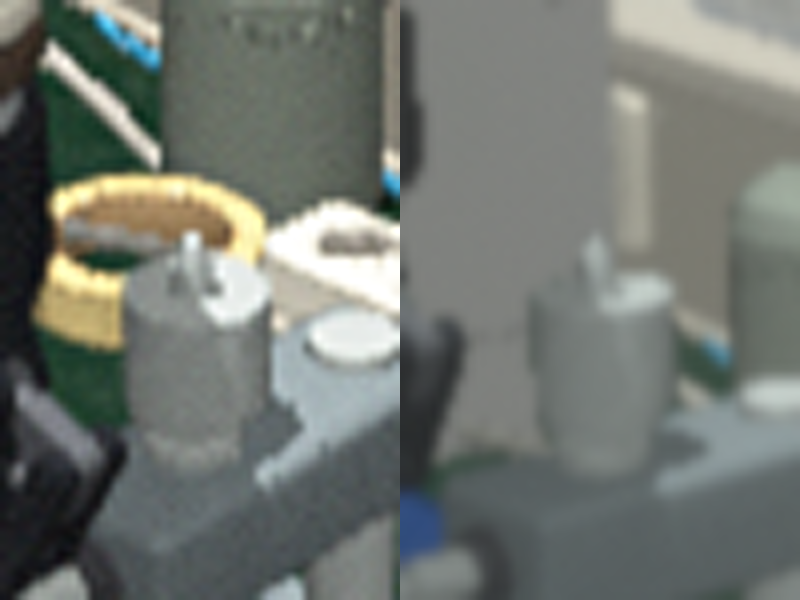

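The tip is at row 235 in both views, matching z = 0.220. So the rod has sunk 18 mm and the ring sits level. Handing in.

```bash
python3 -c "
from cell import manip
print(manip.finish_job())"
```

```text
the job is handed in; nothing more can be done
None
```

I handed the job in at about 18 s: the tall steel weight sits on the flange, the rod has sunk its full 18 mm onto the specimen, and the gripper holds the knob fully out; `finish_job` returned no verdict.

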